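# Restock the indexing sweet display

### The arm

A 6-joint arm with a two-finger parallel gripper is mounted at the origin on the work surface. World frame = base frame: x ahead of the robot, y to its left, z up, the work surface at z = 0. Lengths are in mm, angles in rad, forces in N, time in s.
With the tool pointing down it reaches from about 325 to 875 mm from the base axis. Payload 4.4 kg.
Tool frame: the origin (TCP) lies on the centre line of the jaws, within the pads' length; the fingertips stand ahead of it and the grasp point (between the pads) lies 6 mm ahead of it (ctrl.tcp_to_tips is the z of the fingertips in the tool frame, in mm); z points along the fingers, y is the direction in which the jaws open and shut (so a half turn about z gives the same grasp; the last joint's range is limited). The gripper opens to 85 mm and grips with 20 to 120 N. Pads are 22 mm wide; open, the fingers measure 114 mm over their backs; the gripper's body (76 mm by 85 mm) begins 54 mm behind the grasp point. The pads swing forward as they close: fully open they stand 13 mm farther back than shut.
Start: joints at [-1.454, 0.207, 1.542, -0, 1.393, -0.15], TCP at [151.584, -554.662, 256.282] pointing down, gripper open.
Joint ranges: [-2.73, 2.73], [-0.86, 2.22], [0.23, 2.46], [-1.11, 4.25], [0.08, 2.63], [-2.82, 2.82]. Speed limits (rad/s): [2.79, 2.79, 3.14, 3.14, 3.14, 3.14].

### API

Orientations are given as a 3x3 rotation matrix whose columns are the frame's x, y, z axes.
In Python, from plant import ctrl, sensors, optics gives the robot as it stands. Calls block until the motion is done:
- ctrl.move_ptp(position, orientation): joint-space move of the TCP to a pose.
- ctrl.move_l(position, rot=None, vel=150, threshold=None): straight line of the TCP; rot=None keeps the orientation; vel is the mean speed in mm/s. With threshold (N) it stops when the force on the tool has changed by that much, and returns True; else False.
- ctrl.set_joints(angles): joint-space move.
- ctrl.gripper_to(opening, force=None): finger opening in mm; force is the grip in N (None keeps the last); returns when the fingers have stopped.
- ctrl.hold(seconds).
- ctrl.solve_ik(position, orientation): joint angles nearest the present ones, or None.
- sensors.read_state(): the state.
- optics.grab_frame(name): name is "scene" or "top" or "wrist"; returns (picture, depth): 400x640x3 uint8, red, green, blue; 400x640 float32, mm along the optical axis (not along the pixel's ray), 0 where there is no reading.
- optics.camera_params(name): a dict with "mtx" (3x3 intrinsics, pixels), "R" (3x3) and "t" (3): a world point X has camera coordinates R X + t; the wrist camera has in their place "T_tool_cam" (4x4, takes a point from camera to tool coordinates, whose origin is the TCP and whose axes are the flange's). Camera axes: x right, y down, z forward; pixel columns grow to the right and rows downward; lengths in mm; the calibration is good to about 2 mm. A picture is of the moment at which its call begins: read the wrist's pose just before it. camera_params takes no time and is no camera call.
A pose or a line that the arm cannot do raises ctrl.MotionError and nothing moves.
- ctrl.finish_job(): hands the job in, once; it reports no verdict.
The state is a dict: "t": time; "q": joint angles; "qvel": joint speeds; "tau": joint torques, N m; "eef_pos": TCP position; "eef_rot": TCP orientation; "force": force on the tool from outside, world axes, zero at the start; "wrist_torque": the same for the moment, N m; "grip_width": finger opening in mm.
Only numpy, scipy, OpenCV 4.12 (cv2) and the standard library are available. Lean on these libraries where they do the work, as an engineer would, in place of code of your own. Each camera call takes 0.05 s, during which the arm holds its last target.

### The job

Restock the turning sweet display from the mixed packs on the counter: put all the long bars in the bin that is open at the front now, then pull up the spring plunger, turn the tray anticlockwise (seen from above) to the next hole, let the pin snap fully in, and fill that bin with all the round packs; pull and turn one hole on again and put all the square gift boxes in the third bin. Leave the tray locked there with every pack inside its own bin, and do not disturb the other things on the counter.

Things in the scene. Friction and masses are not known exactly. Their poses are not given: they have to be found in the camera images.
- bar1 (a point): long chocolate bar carton, brown card with a pale band, 60 (own x) x 22 (own y) x 20 mm high as it lies; about 50 g; this point is its centre, the axes are the pack's own. There are two or three of this kind (absent: None)
- bar2 (a point): long chocolate bar carton, brown card with a pale band, 60 (own x) x 22 (own y) x 20 mm high as it lies; about 50 g; this point is its centre, the axes are the pack's own. There are two or three of this kind (absent: None)
- bar3 (a point): long chocolate bar carton, brown card with a pale band, 60 (own x) x 22 (own y) x 20 mm high as it lies; about 50 g; this point is its centre, the axes are the pack's own. There are two or three of this kind (absent: None)
- tin1 (a point): round drum-shaped sweet pack, brown with a pale lid, 38 mm across, 24 mm high (own z is its axis); about 50 g; this point is its centre, the axes are the pack's own. There are two or three of this kind (absent: None)
- tin2 (a point): round drum-shaped sweet pack, brown with a pale lid, 38 mm across, 24 mm high (own z is its axis); about 50 g; this point is its centre, the axes are the pack's own. There are two or three of this kind (absent: None)
- tin3 (a point): round drum-shaped sweet pack, brown with a pale lid, 38 mm across, 24 mm high (own z is its axis); about 50 g; this point is its centre, the axes are the pack's own. There are two or three of this kind (absent: None)
- box1 (a point): square gift box with a pale ribbon cross, 36 x 36 x 24 mm high; about 50 g; this point is its centre, the axes are the pack's own. There are two or three of this kind (absent: None)
- box2 (a point): square gift box with a pale ribbon cross, 36 x 36 x 24 mm high; about 50 g; this point is its centre, the axes are the pack's own. There are two or three of this kind (absent: None)
- box3 (a point): square gift box with a pale ribbon cross, 36 x 36 x 24 mm high; about 50 g; this point is its centre, the axes are the pack's own. There are two or three of this kind (absent: None)
- axis (a point): point on the counter on the vertical turning axis of the round display stand (344 mm across, fixed to the counter). Its own -x direction is the FRONT of the stand, roughly towards the robot. A clear flat guard, 84 to 88 mm above the counter, covers the stand from 35 mm in front of the axis to its back and 105 mm to either side, so that only the bin standing at the front is open from above
- tray (a joint): angle of the stand's turning tray, rad, growing anticlockwise seen from above. The fixed ring under the tray has three index holes (13 mm wide), at 0, 1.571 and 3.142 (a quarter turn apart); end stops lie 0.03 rad beyond the first and last. It turns easily (about 1 N at the knob) and stays where it is left; bin 1 is at the front at 0, bin 2 at 1.571, bin 3 at 3.142
- plunger (a joint): lift of the spring plunger, m: 0 = pin fully down in a hole, 0.008 = pin tip level with the top of the ring (free to turn above that; rests there when let go between holes), 0.018 = upper stop. The spring pushes it down with about 6 N at 0 and 11 N at the top, and it snaps into a hole by itself when let go over one. The round pin tip finds the hole if it is within about 3 mm of its middle
- knob (a point): middle of the plunger's black upright round pull knob, 22 mm across and 26 mm tall (its top 13 mm above this point; 60 mm above the counter when the pin is down). It rides on the tray's rim 155 mm from the axis: at tray angle 0 it stands on the stand's +y side, at 1.571 at the front, at 3.142 on the -y side. Beneath it are a 18 mm thick pin housing and the rim, 24 mm above the counter
- bin1 (a point): middle of the floor of the tray's open bin 1 (for the long bars), 90 mm from the axis; inside 84 x 84 mm with 3 mm plywood walls 25 mm high, floor 24 mm above the counter; axes turn with the tray
- bin2 (a point): middle of the floor of the tray's open bin 2 (for the round packs), 90 mm from the axis; inside 84 x 84 mm with 3 mm plywood walls 25 mm high, floor 24 mm above the counter; axes turn with the tray
- bin3 (a point): middle of the floor of the tray's open bin 3 (for the square gift boxes), 90 mm from the axis; inside 84 x 84 mm with 3 mm plywood walls 25 mm high, floor 24 mm above the counter; axes turn with the tray
- small_jar: bystander: glass jar with brass lid, 52 mm across, 55 mm high; origin under its middle; not to be disturbed
- scoop: bystander: metal scoop with wooden grip, 170 mm long, lying; origin under the middle of its blade; not to be disturbed
- coin_dish: bystander: shallow white coin dish, 90 mm across; origin under its middle; not to be disturbed
- tape_roll: bystander: roll of clear tape, 64 mm across; origin under its middle; not to be disturbed
- bell: bystander: brass counter bell, 72 mm across; origin under its middle; not to be disturbed
Not all that is in view belongs to the job. Leave any blue, green or yellow look-alike of the part that bears bar3 alone.

How it is judged (in metres and radians):
On the way, in this order (a step that is already met when the one before it is completed fails the run):
1. all the long bars lie in bin 1 while it is locked at the front (value of joint tray between -0.03 and 0.03 rad and value of joint plunger below 0.002 m and x of bar1 in the frame of bin1 between -0.042 and 0.042 m and y of bar1 in the frame of bin1 between -0.042 and 0.042 m and z of bar1 in the frame of bin1 between 0 and 0.042 m and x of bar2 in the frame of bin1 between -0.042 and 0.042 m and y of bar2 in the frame of bin1 between -0.042 and 0.042 m and z of bar2 in the frame of bin1 between 0 and 0.042 m and x of bar3 in the frame of bin1 between -0.042 and 0.042 m and y of bar3 in the frame of bin1 between -0.042 and 0.042 m and z of bar3 in the frame of bin1 between 0 and 0.042 m), for 0.2 s.
2. the tray is locked in the second hole, pin fully down (value of joint tray between 1.5408 and 1.6008 rad and value of joint plunger below 0.002 m), for 0.2 s.
3. all the round packs lie in bin 2 while it is locked at the front (all of step 2 and x of tin1 in the frame of bin2 between -0.042 and 0.042 m and y of tin1 in the frame of bin2 between -0.042 and 0.042 m and z of tin1 in the frame of bin2 between 0 and 0.042 m and x of tin2 in the frame of bin2 between -0.042 and 0.042 m and y of tin2 in the frame of bin2 between -0.042 and 0.042 m and z of tin2 in the frame of bin2 between 0 and 0.042 m and x of tin3 in the frame of bin2 between -0.042 and 0.042 m and y of tin3 in the frame of bin2 between -0.042 and 0.042 m and z of tin3 in the frame of bin2 between 0 and 0.042 m), for 0.2 s.
4. the tray is locked in the third hole, pin fully down (value of joint tray between 3.1116 and 3.1716 rad and value of joint plunger below 0.002 m), for 0.2 s.
At the end, for the whole second after the job is handed in: Tray locked in the third hole (within 0.03 rad of 3.142, plunger under 2 mm), every bar in bin 1, round pack in bin 2 and gift box in bin 3, at rest: centre within 42 mm of the bin's middle along each wall and under 42 mm above its floor (all of step 4 and x of bar1 in the frame of bin1 between -0.042 and 0.042 m and y of bar1 in the frame of bin1 between -0.042 and 0.042 m and z of bar1 in the frame of bin1 between 0 and 0.042 m and x of bar2 in the frame of bin1 between -0.042 and 0.042 m and y of bar2 in the frame of bin1 between -0.042 and 0.042 m and z of bar2 in the frame of bin1 between 0 and 0.042 m and x of bar3 in the frame of bin1 between -0.042 and 0.042 m and y of bar3 in the frame of bin1 between -0.042 and 0.042 m and z of bar3 in the frame of bin1 between 0 and 0.042 m and x of tin1 in the frame of bin2 between -0.042 and 0.042 m and y of tin1 in the frame of bin2 between -0.042 and 0.042 m and z of tin1 in the frame of bin2 between 0 and 0.042 m and x of tin2 in the frame of bin2 between -0.042 and 0.042 m and y of tin2 in the frame of bin2 between -0.042 and 0.042 m and z of tin2 in the frame of bin2 between 0 and 0.042 m and x of tin3 in the frame of bin2 between -0.042 and 0.042 m and y of tin3 in the frame of bin2 between -0.042 and 0.042 m and z of tin3 in the frame of bin2 between 0 and 0.042 m and x of box1 in the frame of bin3 between -0.042 and 0.042 m and y of box1 in the frame of bin3 between -0.042 and 0.042 m and z of box1 in the frame of bin3 between 0 and 0.042 m and x of box2 in the frame of bin3 between -0.042 and 0.042 m and y of box2 in the frame of bin3 between -0.042 and 0.042 m and z of box2 in the frame of bin3 between 0 and 0.042 m and x of box3 in the frame of bin3 between -0.042 and 0.042 m and y of box3 in the frame of bin3 between -0.042 and 0.042 m and z of box3 in the frame of bin3 between 0 and 0.042 m and linear speed of each of bar1_body, bar2_body, bar3_body, tin1_body, tin2_body, tin3_body, box1_body, box2_body, box3_body below 0.02 m/s); the robot touches nothing.
It fails at once if the small jar is shoved more than 5 cm (distance of small_jar from where it was at the start of the episode above 0.05 m).
It fails at once if the scoop is shoved more than 5 cm (distance of scoop from where it was at the start of the episode above 0.05 m).
It fails at once if the coin dish is shoved more than 5 cm (distance of coin_dish from where it was at the start of the episode above 0.05 m).
It fails at once if the tape roll is shoved more than 5 cm (distance of tape_roll from where it was at the start of the episode above 0.05 m).
It fails at once if the bell is shoved more than 5 cm (distance of bell from where it was at the start of the episode above 0.05 m).
Of bar1_body, bar2_body, bar3_body only 2 to 3 are there at a start; the rules pass over those that are not, and their reading is None.
Of tin1_body, tin2_body, tin3_body only 2 to 3 are there at a start; the rules pass over those that are not, and their reading is None.
Of box1_body, box2_body, box3_body only 2 to 3 are there at a start; the rules pass over those that are not, and their reading is None.
At some moment in a run one of bar1_body, bar2_body, bar3_body, tin1_body, tin2_body, tin3_body, box1_body, box2_body, box3_body may be knocked a few centimetres aside while the robot is not near it.
Once in a run the grip may slacken for a moment while it holds something.
It also fails if it takes over 210 s, if anything falls off the work surface, if the arm or the gripper's body presses on something with over 40 N, if the wrist force passes 120 N, or if a joint passes its speed limit or range.

## Working session

There is one attempt and no reset: what is moved stays moved. The work goes in short steps, each a Python script; the robot and the scene stay as the last script left them, time stands still between calls to the robot, and variables do not carry over. Pictures are saved under pics/ and viewed, and the job is handed in when it is done.

```bash
ls; mkdir -p pics
python3 - <<'E'
from plant import ctrl,sensors,optics
import cv2,numpy as np
for n in ("scene","top"):
    p,d=optics.grab_frame(n); cv2.imwrite(f"pics/{n}0.png",p[:,:,::-1]); np.savez(f"pics/{n}0.npz",p=p,d=d)
    c=optics.camera_params(n); print(n,c)
print(sensors.read_state(),ctrl.tcp_to_tips)
print(optics.camera_params("wrist"))
E
```

```text
pics
scene {'mtx': array([[461.31624563,   0.        , 319.10355244],
       [  0.        , 461.31624563, 202.44436444],
       [  0.        ,   0.        ,   1.        ]]), 'R': array([[ 0.63934545,  0.76888393,  0.00740958],
       [ 0.63280374, -0.52066848, -0.57311758],
       [-0.43680296,  0.37110893, -0.81943965]]), 't': array([-418.88144273, -255.1732202 , 1670.88376599])}
top {'mtx': array([[480.3748298 ,   0.        , 323.18839953],
       [  0.        , 480.3748298 , 200.58472103],
       [  0.        ,   0.        ,   1.        ]]), 'R': array([[ 0.02700124, -0.99958189,  0.01034297],
       [-0.98873257, -0.0282293 , -0.14700684],
       [ 0.14723735, -0.00625706, -0.9890814 ]]), 't': array([  74.05148926,  545.94529277, 1334.37401   ])}
{'t': 0.1, 'q': array([-1.45451634e+00,  2.07381963e-01,  1.54282103e+00,  1.36463851e-05,
        1.39351163e+00, -1.50499613e-01]), 'qvel': array([-1.44061399e-03,  1.15757268e-03, -4.33204652e-03,  1.97974961e-03,
        8.64167227e-05, -1.93608371e-03]), 'tau': array([-1.94646605e-04, -3.84093440e+01, -2.92546248e+01, -3.44484106e-0
[... 281 characters left out ...]
3, -9.99997749e-01]]), 'force': array([ 0.89044155, -0.17892151, -0.25031767]), 'wrist_torque': array([-0.00428795,  0.03428038,  0.00853263]), 'grip_width': 85.61708940481398} 25.0
{'mtx': array([[283.58146471,   0.        , 318.61869446],
       [  0.        , 283.58146471, 196.48975147],
       [  0.        ,   0.        ,   1.        ]]), 'T_tool_cam': array([[-5.87952540e-05, -9.61856921e-01, -2.73553030e-01,
         6.91757107e+01],
       [ 9.99999935e-01, -1.54164711e-04,  3.27136365e-04,
         3.53060062e-01],
       [-3.56830601e-04, -2.73552993e-01,  9.61856867e-01,
        -1.17824343e+02],
       [ 0.00000000e+00,  0.00000000e+00,  0.00000000e+00,
         1.00000000e+00]])}
```

View pics/scene0.png

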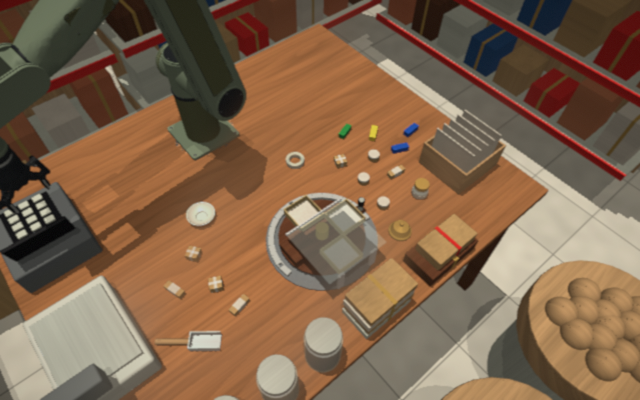

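View pics/top0.png

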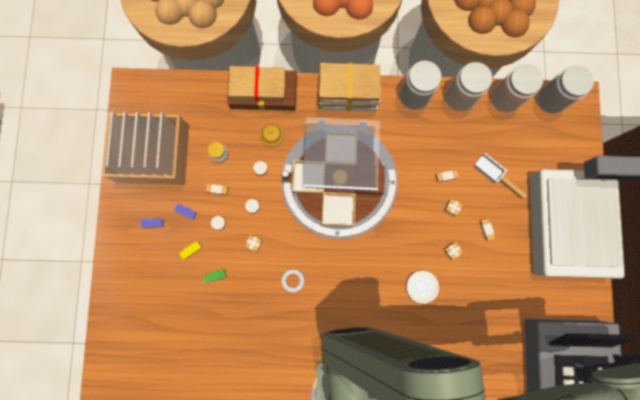

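```bash
cat > h.py <<'E'
from plant import ctrl,sensors,optics
import cv2,numpy as np
from numpy.linalg import norm
def ray(cam,uv):
    c=optics.camera_params(cam) if isinstance(cam,str) else cam
    d=np.linalg.inv(c["mtx"])@np.array([uv[0],uv[1],1.])
    return -c["R"].T@c["t"], c["R"].T@d
def wcam(s=None):
    s=s or sensors.read_state(); c=optics.camera_params("wrist"); T=c["T_tool_cam"]
    R=s["eef_rot"]@T[:3,:3]; o=s["eef_rot"]@T[:3,3]+s["eef_pos"]
    return dict(mtx=c["mtx"],R=R.T,t=-R.T@o)
def onz(cam,uv,z):
    o,d=ray(cam,uv); k=(z-o[2])/d[2]; return o+k*d
def proj(cam,X):
    c=optics.camera_params(cam) if isinstance(cam,str) else cam
    p=c["mtx"]@(c["R"]@np.asarray(X,float)+c["t"]); return p[:2]/p[2]
def cloud(c,d):
    v,u=np.indices(d.shape); P=np.stack([(u)*d,(v)*d,d],-1)@np.linalg.inv(c["mtx"]).T
    return (P-c["t"])@c["R"]
def R(yaw):  # tool down; jaw (y) direction at angle yaw+90.. : y axis along yaw
    y=np.array([np.cos(yaw),np.sin(yaw),0]); z=np.array([0,0,-1.]); x=np.cross(y,z)
    return np.stack([x,y,z],1)
E
python3 - <<'E'
from h import *
z=np.load("pics/top0.npz");p=z["p"];d=z["d"];c=optics.camera_params("top")
P=cloud(c,d)
for n,uv in dict(bar=(217,189),bar2=(447,176),bar3=(487,230),tin1=(260,168),tin2=(252,206),tin3=(218,223),b1=(253,243),b2=(453,208),b3=(453,251),bell=(271,134),jar=(217,152),tape=(292,280),dish=(422,287),scoop=(490,168)).items():
    print(n,onz(c,uv,22).round(0)[:2],P[uv[1],uv[0]].round(0), p[uv[1],uv[0]])
crop=p[110:250,270:410]; cv2.imwrite("pics/stand0.png",cv2.resize(crop[:,:,::-1],None,fx=4,fy=4,interpolation=cv2.INTER_CUBIC))
E
```

```text
bar [572. 398.] [571. 398.  23.] [240 231 215]
bar2 [ 629. -271.] [ 631. -273.   17.] [240 231 215]
bar3 [ 474. -385.] [ 474. -386.   19.] [239 231 214]
tin1 [637. 276.] [637. 276.  22.] [241 231 215]
tin2 [525. 294.] [525. 295.  20.] [240 230 213]
tin3 [473. 389.] [472. 389.  24.] [240 229 212]
b1 [418. 286.] [418. 286.  23.] [240 234 225]
b2 [ 535. -288.] [ 534. -286.   30.] [239 228 211]
b3 [ 411. -286.] [ 411. -285.   26.] [239 233 223]
bell [741. 249.] [738. 248.  32.] [214 158  49]
jar [682. 405.] [674. 398.  54.] [234 184  58]
tape [317. 171.] [317. 172.   0.] [205 128  65]
dish [ 307. -197.] [ 307. -200.    8.] [239 241 245]
scoop [ 657. -398.] [ 662. -406.    0.] [239 241 237]
```

View pics/stand0.png

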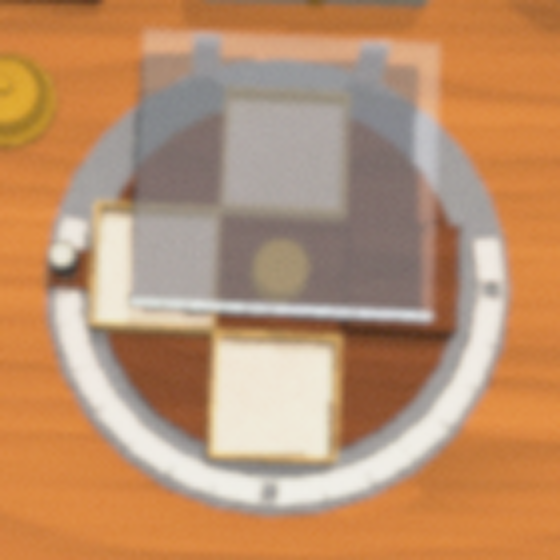

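```bash
cat >> h.py <<'E'
def look(name,pos,yaw):
    ctrl.move_ptp(np.array(pos,float),R(yaw)); s=sensors.read_state(); c=wcam(s)
    p,d=optics.grab_frame("wrist"); cv2.imwrite(f"pics/{name}.png",p[:,:,::-1]); np.savez(f"pics/{name}.npz",p=p,d=d,R=c["R"],t=c["t"],mtx=c["mtx"])
    return s["t"]
E
python3 - <<'E'
from h import *
for yaw in (np.pi/2,-np.pi/2):
  for p in ([480,-310,300],[600,50,330],[500,330,300]):
    q=ctrl.solve_ik(np.array(p,float),R(yaw)); print(yaw,p,None if q is None else np.round(q,2))
yaw=-np.pi/2
print(look("wr",[480,-310,300],yaw))
print(look("ws",[500,40,330],yaw))
print(look("wl",[500,320,300],yaw))
E
```

```text
1.5707963267948966 [480, -310, 300] [-0.72  0.17  1.5  -0.    1.48 -2.3 ]
1.5707963267948966 [600, 50, 330] [-0.06  0.22  1.38 -0.    1.55 -1.63]
1.5707963267948966 [500, 330, 300] [ 0.44  0.23  1.43 -0.    1.49 -1.13]
-1.5707963267948966 [480, -310, 300] [-0.72  0.17  1.5  -0.    1.48  0.85]
-1.5707963267948966 [600, 50, 330] [-0.06  0.22  1.38 -0.    1.55  1.51]
-1.5707963267948966 [500, 330, 300] [ 0.44  0.23  1.43 -0.    1.49  2.01]
1.625
3.0
4.1417
```

View pics/wr.png

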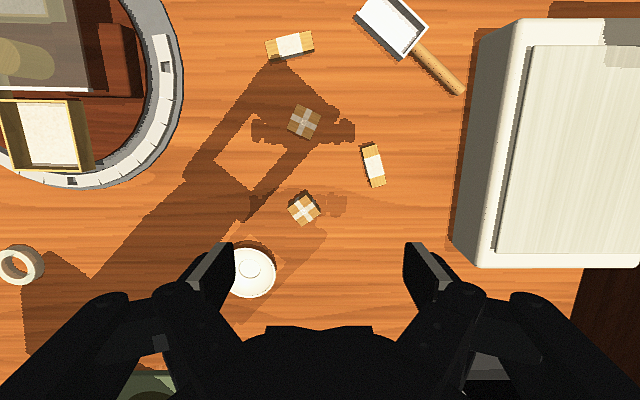

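View pics/ws.png

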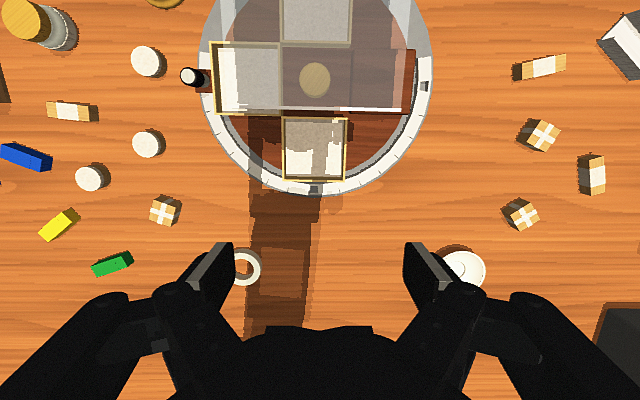

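View pics/wl.png

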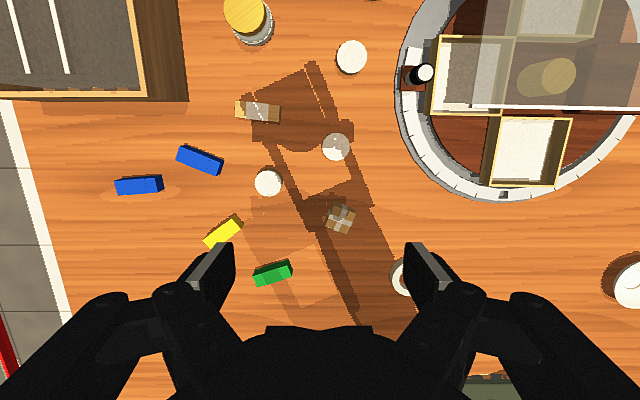

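```bash
cat >> h.py <<'E'
NOM={"bar":(572,398),"bar2":(630,-272),"bar3":(474,-386),"tin1":(637,276),"tin2":(525,294),"tin3":(473,389),"box1":(418,286),"box2":(535,-287),"box3":(411,-286)}
def load(n):
    z=np.load(f"pics/{n}.npz"); return z["p"],z["d"],dict(R=z["R"],t=z["t"],mtx=z["mtx"])
def find(p,d,c,zlo=13,zhi=34):
    """clusters of raised points -> list of (xy,size,yaw,topz,n)"""
    P=cloud(c,d); m=(d>0)&(P[...,2]>zlo)&(P[...,2]<zhi)&(np.hypot(P[...,0],P[...,1])>200)
    # pack look: exclude saturated colours
    m=cv2.morphologyEx(m.astype(np.uint8),cv2.MORPH_OPEN,np.ones((3,3)))
    n,l,st,_=cv2.connectedComponentsWithStats(m)
    out=[]
    for i in range(1,n):
        if st[i,4]<60: continue
        Q=P[l==i]; r=cv2.minAreaRect(Q[:,:2].astype(np.float32))
        (x,y),(w,h),a=r
        if max(w,h)>90: continue
        if w<h: w,h,a=h,w,a+90
        out.append((x,y,w,h,a%180,np.median(Q[:,2]),len(Q),*np.median(p[l==i],0).astype(int), *st[i,:2]))
    return out
E
python3 - <<'E'
from h import *
for n in ("wr","ws","wl"):
    print(n)
    for o in find(*load(n)): print(np.round(o,1))
E
```

```text
wr
[ 667.1 -425.6   54.2   15.6   34.3   22.1  307.   100.    93.    84.
  394.     0. ]
[ 635.1 -273.9   59.9   22.7  102.1   20.2  961.   248.   212.   131.
  265.    31. ]
[ 523.8   54.6   84.4   70.1  178.9   24.9 3462.   250.   242.   223.
    9.   102. ]
[ 541.1 -290.8   36.1   35.9  154.1   24.3  721.   162.   119.    67.
  288.   105. ]
[520.  120.9  24.5   8.2 176.9  24.   72.  124.   63.   35.    0.  129. ]
[ 480.2 -389.4   59.9   22.6   17.2   20.3  681.   249.   218.   147.
  361.   144. ]
[488.4 133.5  22.4  16.8 162.6  15.9 153.  238.  231.  215.    0.  151. ]
[463.5  86.6  74.1  18.7  82.1  16.  512.  238.  232.  216.   16.  171. ]
[ 415.5 -288.8   36.5   36.4   35.8   24.2  626.   229.   175.    98.
  287.   194. ]
[318.1 164.4  64.1  54.  164.4  17.6 762.  239.  234.  206.    0.  248. ]
[ 310.  -208.1   88.8   67.5  170.8   18.8  778.   250.   246.   229.
  230.   248. ]
ws
[681.3 390.7  52.3  30.6 162.9  25.5 764.  152.  149.  131.   39.    5. ]
[ 646.6 -386.1   76.1    5.4   50.9   20.4  455.    96.    90.    81.
  607.    37. ]
[642.2 275.7  38.3  37.6  24.8  24.1
[... 2049 characters left out ...]
  230.
  492.   119. ]
[529.1 294.8  37.2  37.1  90.3  24.4 609.  190.  172.  144.  322.  133. ]
[509.6 489.2  60.9  22.8  67.2  20.1 724.   41.  104.  219.  176.  146. ]
[478.2 390.6  37.5  36.9 134.7  24.3 573.  252.  246.  230.  255.  170. ]
[472.9 582.3  60.9  22.6  94.6  20.1 680.   39.  101.  217.  114.  177. ]
[422.2 286.8  36.7  36.3 158.1  24.2 618.  157.  119.   67.  325.  204. ]
[397.8 465.9  60.3  22.5 126.5  20.1 530.  252.  245.   58.  203.  218. ]
[ 304.6 -178.2   88.1   46.9   18.3   19.4  447.   251.   248.   232.
  613.   261. ]
[326.4 393.2  60.4  23.  110.1  20.1 541.   48.  169.   64.  252.  264. ]
[314.5 189.7  57.9  22.8  16.2  18.  276.  240.  236.  214.  391.  264. ]
```

Run:
```python
from h import *
tiles=[]
for n,u,v in (("wl",257,111),("wr",290,45),("wr",373,165),("wl",140,185),("wl",223,232),("wl",272,273)):
    p,d,c=load(n); tiles.append(cv2.resize(p[max(0,v-35):v+35,u-35:u+35,::-1],(250,250),interpolation=cv2.INTER_CUBIC))
cv2.imwrite("pics/crop0.png",np.vstack([np.hstack(tiles[:3]),np.hstack(tiles[3:])]))
for n in ("ws","wl"):
    p,d,c=load(n); P=cloud(c,d)
    m=(P[...,2]>54)&(P[...,2]<66)&(abs(P[...,0]-616)<40)&(abs(P[...,1]-199)<40); Q=P[m]
    print(n,"knob top",len(Q),Q.mean(0).round(1),Q.min(0).round(1),Q.max(0).round(1), cv2.minEnclosingCircle(Q[:,:2].astype(np.float32)))
    # bin walls tops
    m=(P[...,2]>44)&(P[...,2]<53)&(abs(P[...,0]-523)<60)&(abs(P[...,1]-45)<60)
    Q=P[m]; print("bin1 wall",cv2.minAreaRect(Q[:,:2].astype(np.float32)),len(Q))
    # white ring rim outer: colour + z
    m=(P[...,2]>11)&(P[...,2]<20)&(abs(np.hypot(P[...,0]-613,P[...,1]-44)-160)<22)&(p.min(-1)>180)
    Q=P[m]; A=np.c_[2*Q[:,:2],np.ones(len(Q))]; s=np.linalg.lstsq(A,(Q[:,:2]**2).sum(1),rcond=None)[0]; print("ring",s[:2],np.sqrt(s[2]+s[0]**2+s[1]**2),np.median(Q[:,2]))
```

```text
ws knob top 65 [614.3 190.3  60.3] [606.  187.2  54.1] [626.1 198.3  65.9] ((616.0404052734375, 195.5523223876953), 10.400781631469727)
bin1 wall ((527.4942626953125, 45.3331413269043), (118.39381408691406, 97.84671783447266), 89.1276626586914) 673
ring [613.53070711  43.98682607] 155.64133121892158 16.2251073319429
wl knob top 61 [613.3 206.8  59.9] [606.1 197.9  54.1] [625.3 210.1  66. ] ((615.7125244140625, 201.60528564453125), 10.285507202148438)
bin1 wall ((527.899658203125, 46.2353630065918), (118.83744812011719, 99.34332275390625), 88.95851135253906) 1153
ring [612.34758358  43.7493684 ] 154.68090243773693 16.335990905864897
```

View pics/crop0.png

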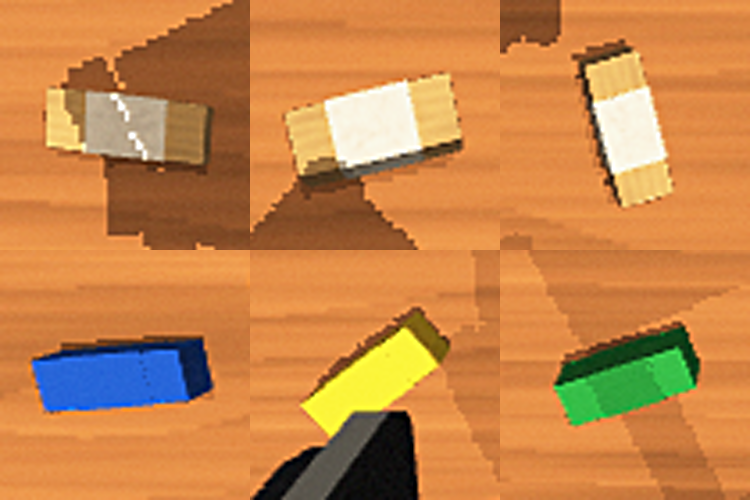

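Top row of the crop shows the three brown bars with pale band (wl 257,111; wr 290,45; wr 373,165). Bottom row shows the coloured look-alikes (wl 140,185 blue; 223,232 yellow; 272,273 green), which I leave alone. The measured sizes and heights match, and the axis and knob positions agree with the given geometry.

```bash
cat >> h.py <<'E'
AX=np.array([613.2,43.9]); PSI=np.radians(-1.1)   # stand axis, yaw of its own x
def own(v,a=0):
    c,s=np.cos(PSI+a),np.sin(PSI+a); return AX+np.array([c*v[0]-s*v[1],s*v[0]+c*v[1]])
def pick_yaw(xy,yaw,cur=None):
    q1=np.arctan2(xy[1],xy[0]); s=sensors.read_state()["q"][5] if cur is None else cur
    best=None
    for k in range(-3,4):
        y=yaw+k*np.pi; q6=q1-y
        if abs(q6)<2.6 and (best is None or abs(q6-s)<best[0]): best=(abs(q6-s),y)
    return best[1]
def to(x,y,z,yaw): ctrl.move_ptp(np.array([x,y,z],float),R(yaw))
def lin(x,y,z,yaw=None,vel=150,thr=None):
    return ctrl.move_l(np.array([x,y,z],float),None if yaw is None else R(yaw),vel=vel,threshold=thr)
def st(msg=""):
    s=sensors.read_state(); print(msg,"t%.1f"%s["t"],"pos",s["eef_pos"].round(1),"F",s["force"].round(1),"w%.1f"%s["grip_width"])
    return s
TR=150
def grasp(xy,yaw,z,w,open_):
    yaw=pick_yaw(xy,yaw); to(*xy,TR,yaw); ctrl.gripper_to(open_)
    hit=lin(*xy,z,vel=200,thr=12)
    if hit: st("HIT")
    ctrl.gripper_to(max(w-8,0),force=40); s=st("gripped"); 
    lin(*xy,TR,vel=250); s=st("lifted")
    return abs(s["grip_width"]-w)<4
def place(xy,zrel=78,open_=42,yaw0=PSI+np.pi/2):
    yaw=pick_yaw(xy,yaw0); to(*xy,TR,yaw); s=st("above bin"); w=s["grip_width"]
    hit=lin(*xy,zrel,vel=150,thr=12)
    if hit: st("HIT")
    ctrl.hold(0.15); ctrl.gripper_to(open_); lin(*xy,TR,vel=300); st("placed")
    return w
E
python3 - <<'E'
from h import *
xy=np.array([480.3,-389.4])
if grasp(xy,np.radians(17.4+90),31,22,45): print(place(own((-90,-28))))
look("w1",[480,-40,330],-np.pi/2)
E
```

```text
gripped t8.3 pos [ 481.7 -390.8   33.4] F [-0.5 -0.3  5.9] w21.1
lifted t8.9 pos [ 479.6 -388.7  148.9] F [ 0.1 -0.1 -0.8] w20.7
above bin t10.4 pos [522.8  16.9 149.6] F [-0.4  0.8 -0.7] w21.1
placed t11.9 pos [524.1  17.5 152.1] F [ 0.4  1.  -0.2] w41.9
21.058466062449988
```

View pics/w1.png

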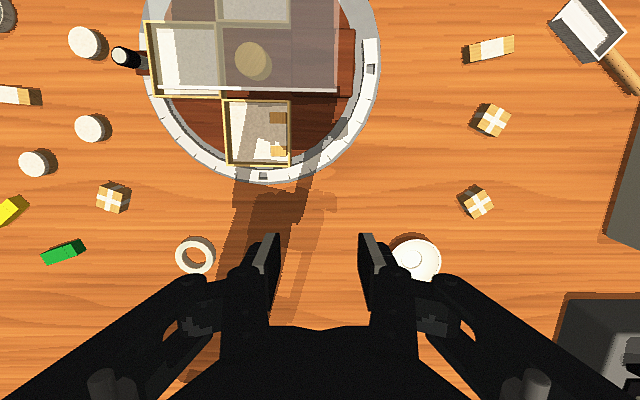

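The bar lies along the right wall of bin 1 (277,135). Now the other two.

Run:
```python
from h import *
xy=np.array([635.1,-273.6])
if grasp(xy,np.radians(102.2+90),31,22,45): print(place(own((-90,0))))
xy=np.array([576.5,400.9])
if grasp(xy,np.radians(83.5+90),31,22,45): print(place(own((-90,28))))
look("w2",[480,80,330],-np.pi/2)
for o in find(*load("w2"),): print(np.round(o,1)[:7])
p,d,c=load("w2"); cv2.imwrite("pics/w2c.png",cv2.resize(p[60:220,230:420,::-1],None,fx=3,fy=3))
```

```text
gripped t15.3 pos [ 636.9 -274.7   33.9] F [-0.7  0.8  6.1] w20.8
lifted t16.0 pos [ 634.3 -273.1  148.8] F [-0.4 -0.3 -1.3] w20.4
above bin t17.2 pos [523.5  45.  149.5] F [ 0.9 -0.7  0.1] w20.4
placed t18.8 pos [524.6  45.6 152.1] F [-0.4 -0.6 -0.3] w41.7
20.428531217281538
gripped t21.4 pos [578.4 401.9  33.9] F [-0.2 -0.6  5.4] w20.7
lifted t22.0 pos [575.6 400.4 148.8] F [-0.1 -1.3 -1.5] w21.0
above bin t23.3 pos [523.7  74.2 149.3] F [-1.3  0.  -0. ] w20.6
placed t24.8 pos [525.1  73.6 152.1] F [0.2 0.2 0.5] w42.1
20.551687395120627
[671.1 390.6  48.9  18.  130.8  24.9 563. ]
[642.2 275.8  38.5  38.   98.5  24.1 810. ]
[ 616.4  134.7   82.9   82.7  178.8   25.  1119. ]
[ 532.   129.9   77.9   76.3  179.4   24.2 2049. ]
[ 523.6   45.1   84.4   83.7  178.7   25.1 1223. ]
[ 541.3 -290.    38.4   37.3   63.6   24.3  846. ]
[529.9 294.2  38.3  36.9  88.   24.2 630. ]
[508.8 488.6  61.7  24.1  66.7  20.  737. ]
[477.9 390.2  38.   38.  141.5  24.1 614. ]
[474.6 558.5  22.3  16.    2.4  19.3 156. ]
[422.4 286.2  37.1  37.   68.2  24.  619. ]
[ 415.  -287.9   37.6   37.5   37.1   24.1  685. ]
[397.7 465.5  61.4  22.6 126.2  20.  572. ]
[ 311.2 -198.3   87.9   87.2   43.8   18.7 1056. ]
[326.1 392.3  60.5  23.1 110.1  20.1 502. ]
```

View pics/w2.png

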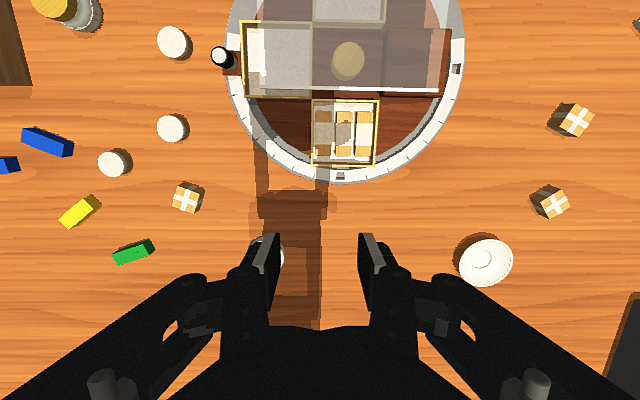

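View pics/w2c.png

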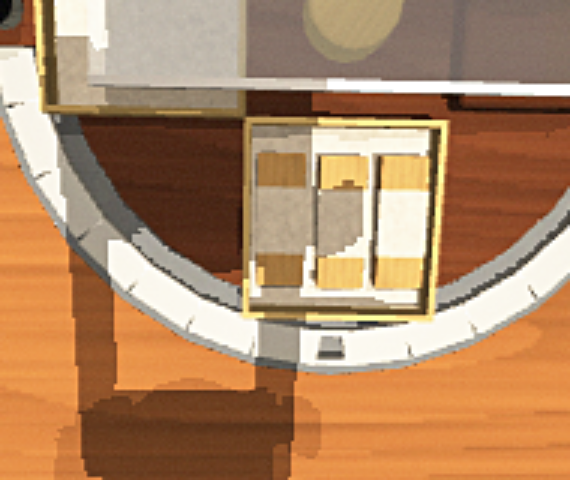

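All three bars lie flat in bin 1 (crop 282, 341 and 403 across), clear of the walls. Now the first turn.

```bash
cat >> h.py <<'E'
ZK=67
def knob(th): return own((-155*np.sin(th),155*np.cos(th)))
def turn_grip(th0,yawoff):
    k=knob(th0); yaw=PSI+th0+yawoff; to(*k,TR,yaw); ctrl.gripper_to(48)
    if lin(*k,ZK,vel=150,thr=12): st("HIT")
    st("at knob"); ctrl.gripper_to(12,force=90); st("gripped")
    lin(*k,ZK+14,vel=60); ctrl.hold(0.2); st("raised")
def turn_arc(th0,th1,yawoff,n=9):
    for th in np.linspace(th0,th1,n+1)[1:]:
        k=knob(th); lin(*k,ZK+14,PSI+th+yawoff,vel=120)
    ctrl.hold(0.2); st("turned")
def turn_drop(th1):
    k=knob(th1); lin(*k,ZK+1,vel=40); ctrl.hold(0.2); st("lowered")
    ctrl.gripper_to(45); ctrl.hold(0.2); lin(*k,TR,vel=150); st("released")
def knobtop(n):
    p,d,c=load(n); P=cloud(c,d)
    m=(P[...,2]>50)&(P[...,2]<80)&(abs(np.hypot(P[...,0]-AX[0],P[...,1]-AX[1])-155)<16)
    Q=P[m]; h=[]
    t=np.percentile(Q[:,2],90) if len(Q) else 0
    Q=Q[Q[:,2]>t-4]; print("knob",len(Q),Q.mean(0).round(1),"top",np.median(Q[:,2]).round(1))
E
python3 - <<'E'
from h import *
turn_grip(0,0)
turn_arc(0,np.pi/18,0,1)
st()
E
```

```text
at knob t27.8 pos [616.9 199.   67.7] F [ 0.5 -0.5  0. ] w47.7
gripped t28.1 pos [617.6 199.2  69.1] F [-0.9 -0.7  6.6] w19.2
raised t28.7 pos [615.5 199.   80. ] F [ 2.1  2.8 -9.2] w19.7
turned t29.3 pos [589.2 197.2  80.8] F [-1.2  2.1 -9.5] w19.4
 t29.3 pos [589.2 197.2  80.8] F [-1.2  2.1 -9.5] w19.4
```

Run:
```python
from h import *
turn_arc(np.pi/18,np.pi/2,0,8)
turn_drop(np.pi/2)
look("w3",[440,60,330],-np.pi/2); knobtop("w3")
for o in find(*load("w3"),): print(np.round(o,1)[:7])
```

```text
turned t32.5 pos [458.8  47.5  81.2] F [ 0.4  0.7 -9. ] w19.4
lowered t33.2 pos [458.9  47.1  69.1] F [-3.3  1.   5.1] w19.4
released t34.4 pos [457.6  46.9 149.4] F [-0.2 -0.7  0.2] w44.9
knob 204 [459.1  46.7  73.7] top 73.7
[638.5 275.4  38.4  31.3  91.8  24.1 779. ]
[ 615.1  135.2   82.4   75.9   89.3   25.  1138. ]
[612.9 -85.8  81.4   7.  178.5  25.5 437. ]
[ 632.1 -112.2   32.6   17.4  179.    16.2  305. ]
[580.3 -11.7  12.    8.6 178.6  25.   74. ]
[ 532.7  130.2   76.5   75.5  178.1   24.2 2171. ]
[ 529.7  -40.5   75.9   74.5  179.5   24.3 2075. ]
[ 523.8   45.3   84.4   84.2  178.9   24.9 3826. ]
[ 540.8 -290.2   38.6   36.9   63.8   24.1  888. ]
[529.6 293.9  37.7  37.6  30.1  24.1 684. ]
[509.4 488.6  62.2  23.1  65.9  19.9 768. ]
[477.3 390.3  38.   37.7 125.2  24.1 656. ]
[422.  286.1  36.9  36.5 159.1  24.  656. ]
[ 415.2 -287.9   38.3   36.9   36.2   24.2  701. ]
[397.3 466.2  62.1  22.9 126.6  20.  622. ]
[ 311.6 -198.2   88.2   86.6   91.5   18.8 1099. ]
[327.6 175.1  63.4  43.5 124.3  18.1 461. ]
[326.3 392.6  62.   22.5 108.6  20.1 511. ]
```

View pics/w3.png

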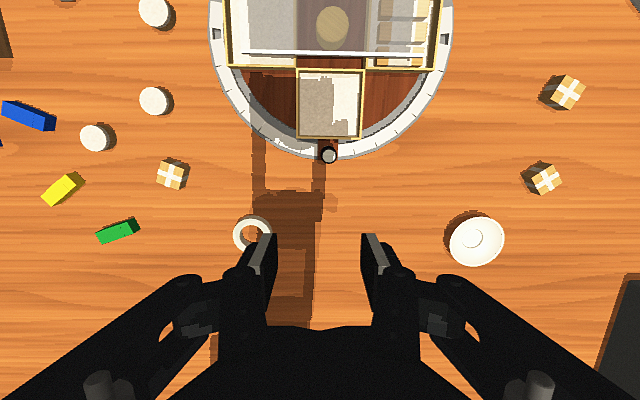

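Run:
```python
from h import *
for n in ("ws","w2","wl","w3"): knobtop(n)
p,d,c=load("w3"); P=cloud(c,d)
print(P[145:168:3,328].round(0))
```

```text
knob 264 [616.7 197.5  73.5] top 73.7
knob 278 [616.6 197.7  73.6] top 73.6
knob 308 [616.6 199.5  73.7] top 73.7
knob 204 [459.1  46.7  73.7] top 73.7
[[468.  46.  24.]
 [469.  47.  73.]
 [465.  47.  75.]
 [461.  47.  74.]
 [457.  47.  75.]
 [453.  47.  75.]
 [449.  47.  72.]
 [432.  44.  -0.]]
```

Front bin is now bin 2 (330,103), the knob is at the front (328,155), and its top height of 73.7 mm equals the pin-down value before the turn, so the pin is locked. The bars are still in bin 1, on the right. Now the tins.

Run:
```python
from h import *
for xy,o in (((642.2,275.9),(-69,21)),((529.8,294.4),(-69,-21)),((478.1,390.4),(-111,0))):
    if grasp(np.array(xy),PSI+np.pi/2,36,38,60):
        w=place(own(o),zrel=76,open_=54)
        if w<33: print("LOST"); break
    else: print("BAD GRIP"); break
look("w4",[440,60,330],-np.pi/2); knobtop("w4")
for o in find(*load("w4"),): print(np.round(o,1)[:7])
```

```text
gripped t39.8 pos [644.3 276.6  39. ] F [0.1 1.4 6.7] w36.0
lifted t40.4 pos [641.3 275.6 149. ] F [-0.2  0.6 -1.3] w35.6
above bin t41.3 pos [544.8  66.8 149.3] F [ 0.9  1.1 -1.2] w36.2
HIT t41.9 pos [543.2  67.6  73.1] F [-1.1  0.3  4.6] w35.9
placed t42.8 pos [545.9  66.2 151.9] F [-0.4  0.4 -0.4] w54.3
gripped t45.0 pos [531.8 295.2  38.6] F [-0.8 -0.4  6.5] w36.2
lifted t45.6 pos [529.  294.1 149.2] F [-1.   0.5 -0.9] w36.0
above bin t46.6 pos [543.4  25.1 149.2] F [ 0.  -0.2 -2.3] w35.8
placed t48.1 pos [545.2  24.  152.2] F [-0.2  0.9 -0.4] w53.8
gripped t50.8 pos [479.9 391.4  38.6] F [-0.8 -0.2  5.9] w35.7
lifted t51.4 pos [477.4 390.  149.1] F [-0.3 -0.4 -0.3] w36.1
above bin t52.7 pos [502.2  46.8 149.6] F [ 0.2 -0.4 -0.9] w36.1
placed t54.2 pos [503.4  45.9 151.9] F [-0.2  0.7  0.1] w53.8
knob 206 [458.9  46.5  73.7] top 73.8
[633.1 198.5  41.5  19.2 178.1  16.1 398. ]
[ 613.9  135.7   81.2   73.5   89.4   25.  1139. ]
[611.7 -85.5  78.1   7.2 178.9  25.6 440. ]
[ 632.3 -112.1   32.6   16.6  178.9   16.3  306. ]
[580.2  44.1  89.8  15.4  89.5  24.2 813. ]
[580.5 -12.1  12.3   8.7 174.3  25.3  73. ]
[ 532.4  130.4   76.5   75.9  178.5   24.2 2220. ]
[ 529.3  -40.7   76.3   74.5  178.9   24.3 2119. ]
[ 523.8   45.1   84.4   84.2  179.    25.  1706. ]
[560.7   9.9  15.1   9.1  89.2  25.2  61. ]
[ 541.3 -290.7   38.8   38.1   64.4   24.1  920. ]
[508.9 488.5  61.8  23.6  66.9  20.  780. ]
[422.4 286.   37.   36.5  68.2  24.1 667. ]
[ 415.3 -288.3   38.7   37.3   36.9   24.2  721. ]
[397.7 465.4  60.7  23.1 127.   20.  614. ]
[328.6 171.2  62.9  44.4  99.   18.  461. ]
[ 311.1 -198.1   87.7   87.7   14.9   18.9 1137. ]
[326.1 392.4  61.1  22.5 109.2  20.1 515. ]
```

View pics/w4.png

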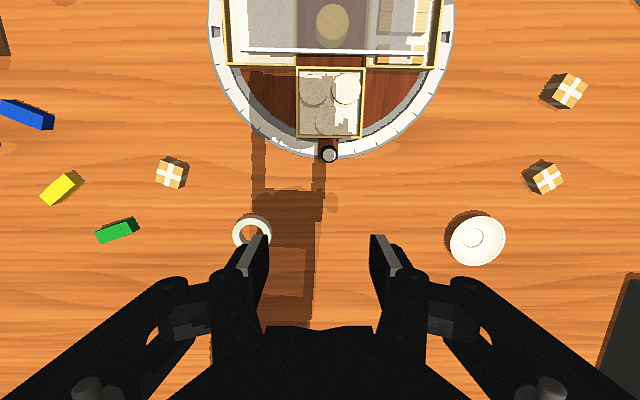

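Run:
```python
from h import *
p,d,c=load("w4"); P=cloud(c,d)
m=(P[...,2]>38)&(P[...,2]<80)&(abs(P[...,0]-523.5)<40)&(abs(P[...,1]-45)<40)
print("z pct",np.percentile(P[m][:,2],[1,50,99]).round(1))
n,l,s,_=cv2.connectedComponentsWithStats(cv2.erode(m.astype(np.uint8),np.ones((3,3))))
for i in range(1,n):
  if s[i,4]>40: print(s[i,4],P[l==i].mean(0).round(1))
cv2.imwrite("pics/w4c.png",cv2.resize(p[50:170,260:400,::-1],None,fx=4,fy=4))
```

```text
z pct [46.3 48.5 50.3]
569 [540.7  66.8  48.5]
553 [542.1  23.8  48.5]
498 [501.3  45.6  48.5]
```

View pics/w4c.png

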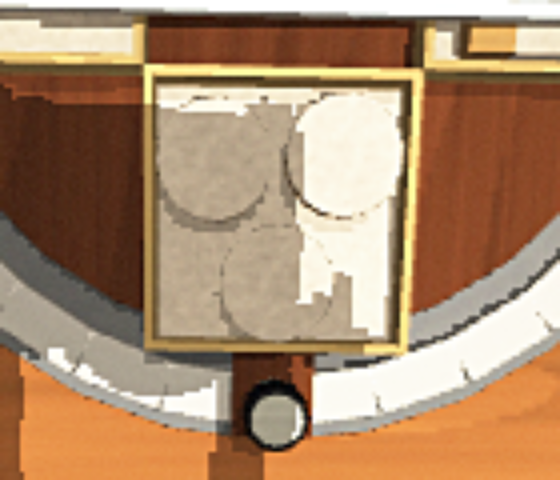

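Three tins lie flat in bin 2 (tops at 48.5 mm). Second turn.

```bash
sed -i 's/^ZK=67/ZK=74/' h.py
python3 - <<'E'
from h import *
turn_grip(np.pi/2,-np.pi)
turn_arc(np.pi/2,np.pi/2+np.pi/18,-np.pi,1)
s=sensors.read_state()
if s["force"][2]<-6: 
    turn_arc(np.pi/2+np.pi/18,np.pi,-np.pi,8); turn_drop(np.pi)
    look("w5",[440,60,330],-np.pi/2); knobtop("w5")
    for o in find(*load("w5"),): print(np.round(o,1)[:7])
    print(knob(np.pi))
E
```

```text
at knob t56.7 pos [459.   46.8  74.7] F [ 1.1  0.3 -0.4] w48.1
gripped t57.1 pos [459.5  46.8  75.6] F [-1.4 -0.3  6.1] w19.4
raised t57.7 pos [459.2  46.8  87.7] F [ 6.5 -0.1 -9.9] w19.2
turned t58.2 pos [461.1  19.8  87.6] F [  5.8  -0.3 -10.4] w19.0
turned t61.4 pos [ 609.1 -110.4   87.4] F [  2.    4.1 -10.4] w19.2
lowered t62.1 pos [ 610.5 -110.5   75.8] F [ 1.   5.9 -4.2] w19.1
released t63.3 pos [ 609.7 -110.9  149.5] F [ 0.3  0.3 -0.1] w45.2
knob 302 [ 609.8 -110.2   73.7] top 73.8
[637.5 196.7  34.9  19.  169.3  16.  387. ]
[642.  -86.2  22.    6.9 179.   25.6 124. ]
[587.1 -66.6  44.6  28.2  86.9  25.2 387. ]
[578.2 -11.1  16.    8.   38.4  25.4  67. ]
[ 529.1  -40.2   75.9   74.2  178.9   24.3 2084. ]
[ 523.8   45.3   84.4   83.9  178.7   25.  3816. ]
[ 541.  -290.4   38.    37.4   65.8   24.1  879. ]
[509.  488.4  61.6  23.4  66.7  19.8 781. ]
[422.2 286.3  36.8  36.5 158.1  24.  659. ]
[ 415.2 -288.    37.6   37.4   35.6   24.2  714. ]
[397.1 465.9  61.7  23.  127.3  20.  614. ]
[327.6 175.3  62.7  43.1 125.3  18.  460. ]
[ 311.6 -198.3   87.9   86.2   92.9   18.8 1105. ]
[326.4 392.1  61.6  22.4 109.3  20.1 520. ]
[ 610.22439643 -111.07143538]
```

View pics/w5.png

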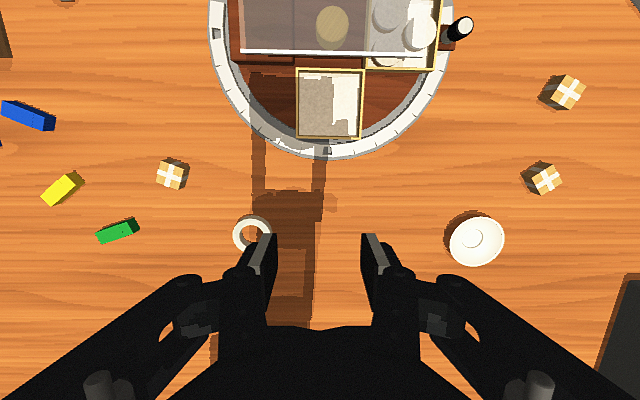

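Bin 3 is at the front, the knob is on the -y side at its pin-down height, and the tins are in bin 2 (395,30). Now the boxes.

Run:
```python
from h import *
for xy,a,o in (((415.2,-288),36.2,(-69,-21)),((541.1,-290.4),64.5,(-69,21)),((422.2,286.2),68.1,(-111,0))):
    # choose the jaw direction (a or a+90) nearer the stand's y to keep wrist motion small
    a=min((a%180,(a+90)%180),key=lambda v:abs(v-89))
    if grasp(np.array(xy),np.radians(a),36,36,60):
        w=place(own(o),zrel=78,open_=52)
        if w<31: print("LOST"); break
    else: print("BAD GRIP"); break
look("w6",[440,60,330],-np.pi/2); knobtop("w6")
for o in find(*load("w6"),): print(np.round(o,1)[:7])
p,d,c=load("w6"); P=cloud(c,d)
m=(P[...,2]>38)&(P[...,2]<80)&(abs(P[...,0]-523.5)<40)&(abs(P[...,1]-45)<40)
print("z pct",np.percentile(P[m][:,2],[1,50,99]).round(1))
n,l,s,_=cv2.connectedComponentsWithStats(cv2.erode(m.astype(np.uint8),np.ones((3,3))))
for i in range(1,n):
  if s[i,4]>40: print(s[i,4],P[l==i].mean(0).round(1))
```

```text
gripped t67.8 pos [ 416.6 -289.3   38. ] F [0.2 0.  5.1] w34.9
lifted t68.4 pos [ 414.6 -287.4  149.3] F [ 0.2  1.  -0.6] w35.0
above bin t69.7 pos [543.   23.6 148.7] F [-0.6 -0.2 -1.3] w34.7
placed t71.2 pos [545.2  24.2 152.1] F [-0.  -1.2 -0.4] w51.7
gripped t73.7 pos [ 542.8 -291.6   38.5] F [0.7 0.2 6.9] w35.1
lifted t74.3 pos [ 540.3 -289.9  149.1] F [-0.8 -1.  -1.8] w34.8
above bin t75.6 pos [544.9  65.3 149.7] F [-0.5  0.6 -0.7] w34.8
placed t77.1 pos [546.   66.2 152.2] F [ 0.7 -0.1 -0.7] w52.1
gripped t79.4 pos [424. 287.  38.] F [0.4 0.3 6.1] w34.7
lifted t80.0 pos [421.4 285.9 149.3] F [ 0.3  0.3 -1. ] w34.5
above bin t81.0 pos [501.   46.6 148.4] F [-0.2  0.9 -0.8] w35.0
placed t82.5 pos [503.6  45.9 152. ] F [ 0.8  0.9 -0.6] w51.8
knob 302 [ 609.9 -110.4   73.8] top 73.9
[632.7 197.3  42.9  19.6 172.2  16.  440. ]
[641.4 -86.   19.    7.1 179.3  25.6 104. ]
[586.5 -65.8  45.1  26.2  89.   25.2 397. ]
[ 5.808e+02 -1.290e+01  1.160e+01  1.110e+01  3.000e-01  2.530e+01
  6.400e+01]
[ 529.1  -40.6   76.1   74.9  178.9   24.3 2112. ]
[ 523.7   45.3   84.1   83.7  178.8   25.  1360. ]
[509.1 488.   61.9  22.9  66.9  19.9 768. ]
[397.9 465.7  62.2  23.6 126.9  19.9 617. ]
[329.6 174.5  63.3  40.8 114.6  18.  448. ]
[ 311.  -198.    87.6   87.6   76.    18.9 1108. ]
[326.2 392.2  61.4  22.6 109.   20.1 504. ]
z pct [46.1 48.3 50.3]
659 [544.   65.8  48.4]
682 [544.5  24.2  48.3]
584 [501.8  45.4  48.3]
```

View pics/w6.png

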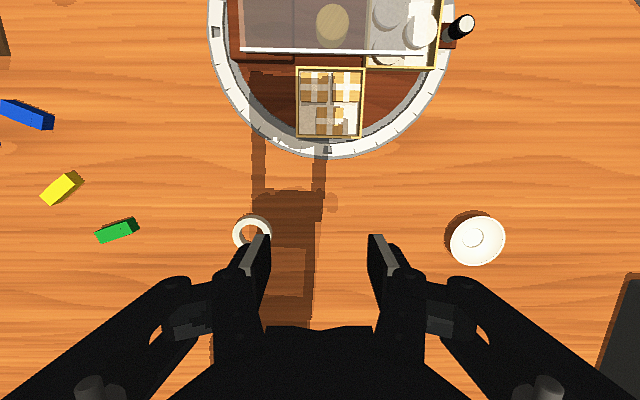

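Run:
```python
from h import *
look("w7",[560,45,300],-np.pi/2); knobtop("w7")
p,d=optics.grab_frame("top"); cv2.imwrite("pics/top7.png",p[:,:,::-1])
```

```text
knob 272 [ 610.6 -110.2   73.7] top 73.9
```

View pics/w7.png

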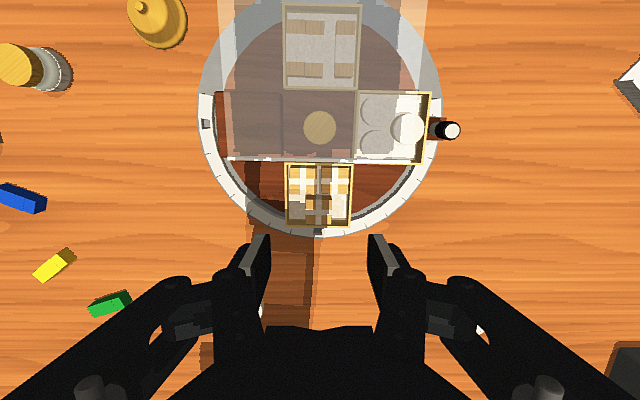

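View pics/top7.png

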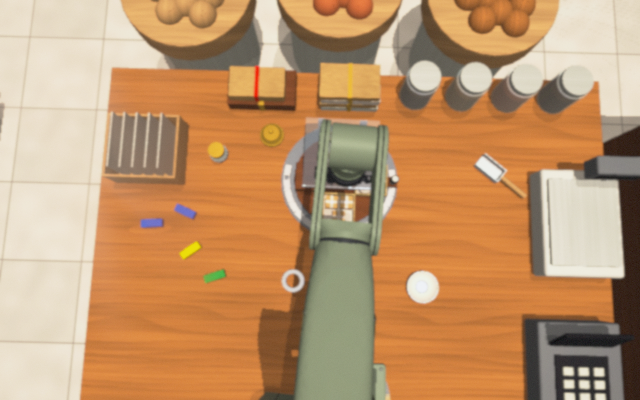

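Run:
```python
from h import *
p,d,c=load("w7"); cv2.imwrite("pics/w7c.png",cv2.resize(p[0:175,270:450,::-1],None,fx=3.4,fy=3.4,interpolation=cv2.INTER_CUBIC))
```

```text
(no output)
```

View pics/w7c.png

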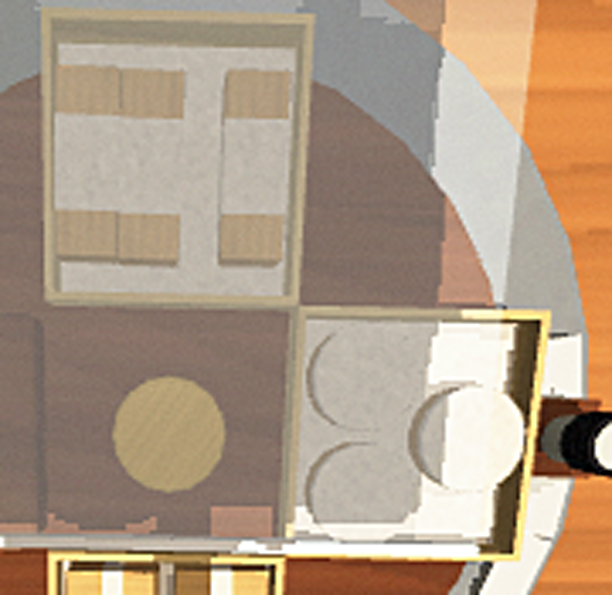

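Through the guard the crop shows three bars in bin 1 (two touching, at 90 and 150, and one at 255) and three tins in bin 2. Bystanders and look-alikes are where they were. I'm handing in with the arm clear.

Run:
```python
from h import *
to(430,45,330,-np.pi/2); ctrl.hold(0.5); st(); ctrl.finish_job()
```

```text
t85.1 pos [430.2  45.  329.7] F [ 0.8 -0.   0.3] w51.9
the job is handed in; nothing more can be done
```

I put the three bars in bin 1, the three round packs in bin 2 and the three gift boxes in bin 3, with the two plunger-and-turn steps in between. I handed the job in at about 85 s with the arm clear; no verdict was reported.

**Last checks:**
- **Lock:** the knob stands within 1 mm of its third-hole position. Its top is at 73.8 mm, against 73.7 mm before any turn, so the pin is fully down.
- **Packs:** all nine show inside their own bins. Tins and boxes have their tops at about 48 mm, so they lie flat. The bars slid together slightly during the turning but are still in bin 1.
- **Counter:** the other things and the coloured look-alikes are where they were.

**What disagreed:**
- I first took 60 mm as the knob's top; it is the knob's middle, and the top is near 73 mm. The first turn was therefore gripped low but worked, and I gripped higher for the second.
- A 12 N force stop tripped once while lowering the first tin, 3 mm below its target height. The tin was let go there and lies flat.
- The top camera's readings differed from the wrist camera's by about 5 mm. I used the wrist camera's, and every grasp held.

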